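Shut the bento and hold the spring clip open around its closing tabs

TASK

The bento is packed: first press its red lid fully shut, so that the lid's black tab stands up right behind the box's black tab. Then squeeze the handles of the blue spring clip to spread it, lift it off its bamboo rest, and hold it upright and wide open around the middle of the two tabs, one jaw in front and one behind, with the tabs reaching at least 1 cm up between the jaws but the clip touching neither the tabs nor the lid. Finish while still holding it spread there (I will tuck in a name card before it bites); leave the bowl, baking cup, egg mold and rice paddle where they are.

Things in the scene. Friction and masses are not known exactly. Their poses are not given: they have to be found in the camera images.
- bento: Two-tier red bento box, 110 (x) by 170 (y) by 90 mm high to its rim, fixed. Origin: centre of its underside; x points from its front (tab side) to its back, z up. The lid's hinge line runs along y at x = 55, z = 90 mm. At the middle of the front a black tab, 3 mm thick, 40 mm wide (y), stands up to z = 125 mm.
- lid (a joint): Angle of the bento's red lid, rad: 0 fully shut, growing as its front rises (starts half open, 0.5 to 0.95). Stiff hinge (0.12 N m): it stays where it is left; push its outer face down to close it. A plate 8 mm thick, 170 mm wide, reaching 108 mm from the hinge; its underside lies in the plane through the hinge line. Shut, its top is at bento z = 98 mm.
- lid_front (a point): Middle of the lid's front edge, on its outer face, moving with the lid; x and z axes along the lid's plate towards the hinge and out of its outer face. Here a black tab 3 mm thick, 40 mm wide, stands 27 mm out of the outer face; with the lid shut it stands just behind the box's tab, equally high.
- tab_top (a point): Middle of the top edge of the pair of tabs as they stand with the lid shut (fixed to the bento, at bento x = -55, y = 0, z = 125 mm; axes as the bento's). The pair is then 6.5 mm thick along x and rises 27 mm over the lid.
- clip: Blue spring clip like a big clothes peg, 24 mm wide (y), about 47 g, upright on its rest, jaws down, gripping the fin. Origin: middle of the underside of the shut jaws; z up to the handles. Jaws part, and handles are squeezed together, along its x (both sides alike). Jaws: 4 mm thick plates from the pivot (z = 50 mm) to z = 0.
- clip_pivot (a point): The clip's pivot, 50 mm above its origin, axes as the clip's. Above it at rest the handles splay, 56 mm over all at their tops (49 mm above the pivot); fully squeezed they are parallel plates 20 mm over all, 6 to 56 mm above the pivot, best held over most of their length. Squeezing takes 3 to 5 N; they then stop solidly, and a grip of 20 to 40 N is fine.
- clip_spring (a joint): How far each side of the clip is turned open about the pivot, rad: 0 shut on the 3 mm fin, 0.34 fully squeezed. The jaw tips are then 36 mm apart and about 3 mm above the clip's origin; at 0.18 they are 21 mm apart. A spring shuts it when let go.
- clip_rest: Fixed bamboo foot, 80 (x) by 60 (y) by 20 mm high, with an upright white fin 3 mm thick (x), 36 mm wide, reaching z = 50 mm, which the clip grips; the clip's jaws stand on the foot's top, clip axes as the rest's. Origin: centre of its underside. Bento and rest may change sides.
- rice_bowl: White ceramic rice bowl, 116 mm across, 60 mm high; origin at the centre of its underside. Leave it alone.
- baking_cup: Green baking cup, 64 mm across, 32 mm high; origin at the centre of its underside. Leave it alone.
- egg_mold: Aluminium egg mold with a red release button, 74 by 94 by 48 mm high; origin at the centre of its underside. Leave it alone.
- rice_paddle: Bamboo rice paddle lying flat nearest the robot, 62 mm wide, 221 mm long along its y, 8 mm thick; origin 105 mm from its handle end. Leave it alone.
Not all that is in view belongs to the job. There is more than one size of the clip; the job needs the middle-sized.

How it is judged (in metres and radians):
On the way, in this order (a step that is already met when the one before it is completed fails the run):
1. the lid is fully shut, while the clip is still on its rest (value of joint lid below 0.04 rad and distance of clip from where it was at the start of the episode below 0.02 m), for 0.2 s.
2. the clip is spread and lifted clear of its rest (value of joint clip_spring above 0.18 rad and height (world z) of clip above 0.055 m and contact force between clip and clip_rest below 0.1 N and contact force between the fingers and clip above 2 N), for 0.1 s.
At the end, for the whole second after the job is handed in: Lid shut within 0.04 rad; clip still, gripped (over 2 N), open 0.18 rad or more, upright and square to the tabs within 0.25 rad, its origin within 11 mm across, 14 mm along and 10 to 32 mm below tab_top, under 0.4 N on the bento; bystanders within 30 mm of their starts (value of joint lid below 0.04 rad and value of joint clip_spring above 0.18 rad and x of clip in the frame of tab_top between -0.011 and 0.011 m and y of clip in the frame of tab_top between -0.014 and 0.014 m and z of clip in the frame of tab_top between -0.032 and -0.01 m and angle between the x axis of clip and the x axis of bento, either way round below 0.25 rad and angle between clip's own z axis and vertical below 0.25 rad and contact force between clip and bento below 0.4 N and contact force between the fingers and clip above 2 N and linear speed of clip below 0.03 m/s and distance of each of rice_bowl, baking_cup, egg_mold, rice_paddle from where it was at the start of the episode below 0.03 m); the arm keeps its last pose, push and grip.
It fails at once if the rice bowl is pushed away (over 40 mm) or tipped over (distance of rice_bowl from where it was at the start of the episode above 0.04 m or angle between rice_bowl's own z axis and vertical above 0.5 rad).
It fails at once if the baking cup is pushed away (over 40 mm) or tipped over (distance of baking_cup from where it was at the start of the episode above 0.04 m or angle between baking_cup's own z axis and vertical above 0.5 rad).
It fails at once if the egg mold is pushed away (over 40 mm) or tipped over (distance of egg_mold from where it was at the start of the episode above 0.04 m or angle between egg_mold's own z axis and vertical above 0.5 rad).
It fails at once if the rice paddle is pushed away (over 40 mm) or tipped over (distance of rice_paddle from where it was at the start of the episode above 0.04 m or angle between rice_paddle's own z axis and vertical above 0.5 rad).
It also fails if it takes over 48 s, if anything falls off the work surface, if the arm or the gripper's body presses on something with over 40 N, if the wrist force passes 120 N, or if a joint passes its speed limit or range.

ROBOT

A 6-joint arm with a two-finger parallel gripper is mounted at the origin on the work surface. World frame = base frame: x ahead of the robot, y to its left, z up, the work surface at z = 0. Lengths are in mm, angles in rad, forces in N, time in s.
With the tool pointing down it reaches from about 350 to 775 mm from the base axis. Payload 5.5 kg.
Tool frame: the origin (TCP) lies midway between the tips of the shut fingers; the grasp point (between the pads) lies 19 mm behind it; x points along the fingers, y is the direction in which the jaws open and shut, and the axes are right-handed (so a half turn about x gives the same grasp; the last joint's range is limited). The gripper opens to 85 mm and grips with 20 to 120 N. Pads are 22 mm wide; open, the fingers measure 114 mm over their backs; the gripper's body (76 mm by 85 mm) begins 54 mm behind the grasp point. The pads swing forward as they close: fully open they stand 13 mm farther back than shut.
Start: joints at [-1.342, 0.313, 0.046, 1.304, 0, 1.431], TCP at [207.285, -536.385, 194.223] pointing down, gripper open.
Joint ranges: [-2.76, 2.76], [-0.86, 1.69], [-1.03, 1.26], [-2.2, 2.34], [-1.47, 1.5], [-3.14, 3.14]. Speed limits (rad/s): [2.57, 2.57, 3.14, 3.14, 3.14, 3.14].

INTERFACE

Orientations are given as a rotation vector (axis times angle).
In Python, from rig import ctrl, vision gives the robot as it stands.
- The arm moves only by the tool arm_command, never from a script. Its argument "rows" is a list of rows, each a list of 7 numbers: the turn, a rotation vector about the world's x, y, z in degrees, then the shift along the world's x, y, z in mm, then the gripper command: -1 is shut, 1 is fully open, values between are in proportion. A call has 1 to 20 rows; each row shifts and turns the commanded pose from where the row before left it; what a row does not reach is not made up. A row lasts 1/10 s, in which the tool goes at most 50 mm and 8.59 degrees, less where a joint would pass 70% of its speed; a pose out of reach is approached as far as the arm can. A call is refused whole if a number of a shift passes 50 or a number of a turn 8.59, either way. A call with a gripper value outside its range is refused whole. The fingers move at their own pace and stop on an object; "newtons" is the grip in N (left out, the last holds). Time passes only in rows, so rows that do not move let the fingers close. It gives the time, the measured TCP pose, the force and the opening at its end, in the units of the state.
- ctrl.state(): the state, without advancing time (a new reading comes with each control period).
- vision.read_camera(name): name is "side" or "top" or "wrist"; returns a dict with "image" (420x560x3 uint8, blue, green, red), "camera_matrix" (3x3 intrinsics, pixels), "eye" and "attitude" of the camera in the world. Camera axes: x right, y up, looking along -z (the intrinsics and any distortion apply to the point x, -y, -z); pixel columns grow to the right and rows downward; lengths in mm; the calibration is good to about 2 mm. A picture is of the moment at which its call begins. There is no depth.
- ctrl.hand_in(): hands the job in, once; it reports no verdict.
The state is a dict: "time_s": time; "joint_pos": joint angles; "dq": joint speeds; "tau": joint torques, N m; "tool_pos": TCP position; "tcp_rot": TCP orientation; "ft_force": force on the tool from outside, world axes, zero at the start; "moment": the same for the moment, N m; "opening": finger opening in mm.
Only numpy, scipy, OpenCV 4.12 (cv2) and the standard library are available. Lean on these libraries where they do the work, as an engineer would, in place of code of your own. Each camera call takes 0.05 s, during which the arm holds its last target. There are 200 camera calls.

## Working session

There is one attempt and no reset: what is moved stays moved. The work goes in short steps, Python scripts to look and compute and a tool call to move; the robot and the scene stay as the last step left them, time stands still between calls to the robot, and variables do not carry over. Pictures are saved under pics/ and viewed, about 8 in all and at most 12, crops included, and the job is handed in when it is done.

Besides the shell and the picture viewer there is one more tool, called after "Call:" as name(argument=value, ...), one argument or row to a line, values as JSON. arm_command: Moves the arm, as the interface text tells. Its arguments: {"type":"object","properties":{"rows":{"type":"array","items":{"type":"array","items":{"type":"number"}}},"newtons":{"type":"number"}},"required":["rows"]}

```bash
ls; mkdir -p pics; cat > h.py <<'E'
import numpy as np, cv2, sys
from rig import ctrl, vision
def shot(n, f):
    r=vision.read_camera(n); cv2.imwrite(f'pics/{f}.png', r['image']); np.savez(f'pics/{f}.npz', **{k:np.array(v) for k,v in r.items()}); return r
E
python3 - <<'E'
from h import *
print(ctrl.state())
for n in ['top','side','wrist']:
    r=shot(n,n+'0'); print(n,{k:v for k,v in r.items() if k!='image'})
E
```

```text
pics
{'time_s': 0.0, 'joint_pos': array([-1.34156880e+00,  3.14007616e-01,  4.49837298e-02,  1.30358309e+00,
       -1.54413651e-05,  1.43119157e+00]), 'dq': array([-0.00035921, -0.0005081 ,  0.00061832,  0.00025546, -0.00123589,
       -0.00145837]), 'tau': array([ 6.31431903e-04, -4.80630469e+01,  2.98531491e+01,  1.92732818e-02,
       -2.63102828e-05, -7.29454001e-06]), 'tool_pos': array([ 207.15582731, -535.77786108,  193.3067574 ]), 'tcp_rot': array([ 2.02068862,  0.37880734, -2.02088706]), 'ft_force': array([-0.55084284,  0.52159964, -0.93921182]), 'moment': array([ 0.01552367, -0.0263344 ,  0.01202315]), 'opening': 85.3595557173641}
top {'camera_matrix': array([[414.85417568,   0.        , 276.37855634],
       [  0.        , 414.85417568, 206.5004952 ],
       [  0.        ,   0.        ,   1.        ]]), 'eye': array([494.85936679, -56.23072847, 905.37632912]), 'attitude': array([ 0.06062124, -0.07789734, -1.58185981])}
side {'camera_matrix': array([[382.49843336,   0.        , 281.64732311],
       [  0.        , 382.49843336, 209.42144557],
       [  0.        ,   0.        ,   1.        ]]), 'eye': array([472.29253298, 509.49492854, 552.32641491]), 'attitude': array([ 0.10764145, -1.27984929, -2.68934996])}
wrist {'camera_matrix': array([[340.59402578,   0.        , 281.03916274],
       [  0.        , 340.59402578, 208.92096602],
       [  0.        ,   0.        ,   1.        ]]), 'eye': array([ 283.51426152, -506.74023873,  373.19401087]), 'attitude': array([-0.28139799,  0.19426326, -1.18984048])}
```

View pics/top0.png

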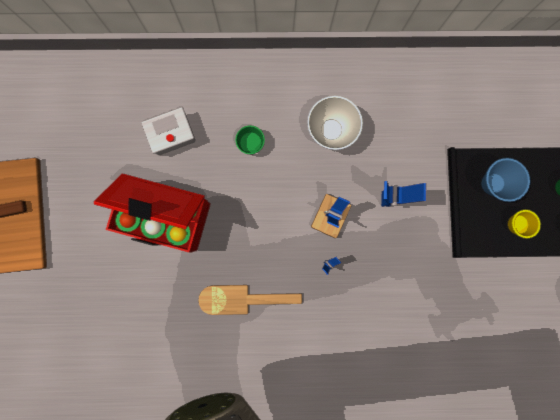

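View pics/side0.png

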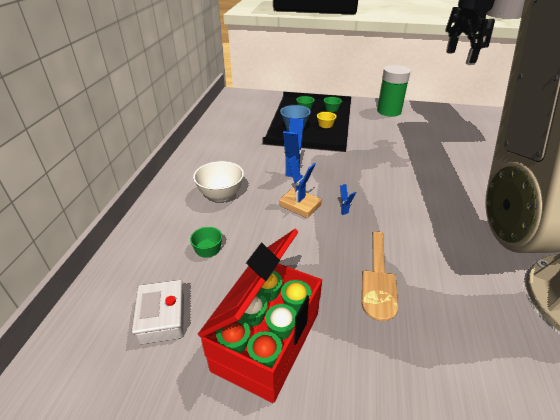

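The top view shows the bento at about (155,215) with its tab side facing down-image (towards the robot). There are three blue clips: a large free one at (403,193), the one on the bamboo rest at (335,212), and a small free one at (332,265). I choose the one on the rest, which is the middle size and grips the fin. In the side view it is at (303,185), the large clip at (293,150) and the small at (346,200). Next are close crops for measuring.

```bash
python3 - <<'E'
from h import *
t=cv2.imread('pics/top0.png'); s=cv2.imread('pics/side0.png')
def c(im,x,y,w,h,k): return cv2.resize(im[y:y+h,x:x+w],None,fx=k,fy=k,interpolation=cv2.INTER_CUBIC)
m=np.zeros((600,800,3),np.uint8)
for im,x,y,w,h,k,X,Y in [(t,95,170,133,90,3,0,0),(s,195,225,133,110,3,400,0),(t,300,185,66,55,6,0,270),(s,270,150,66,70,6,400,180)]:
    pass
A=c(t,95,170,130,90,3); B=c(t,300,185,65,55,6); C=c(s,195,225,135,180,2.2); D=c(s,270,155,66,65,6)
m[0:270,0:390]=A; m[270:600,0:390]=B; m[0:396//2*2//1,400:697]=C[:396] if C.shape[1]==297 else 0
m2=np.zeros((600,800,3),np.uint8); m2[0:270,0:390]=A; m2[270:600,0:390]=B; 
D=c(s,272,158,57,62,7); 
C=c(s,195,225,135,175,3)
cv2.imwrite('pics/m1.png',m2[:, :390])
n=np.zeros((530,805,3),np.uint8); n[:525,:405]=C; n[:434,405:804]=D; cv2.imwrite('pics/m2.png',n[:,:800])
E
```

```text
(no output)
```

View pics/m1.png

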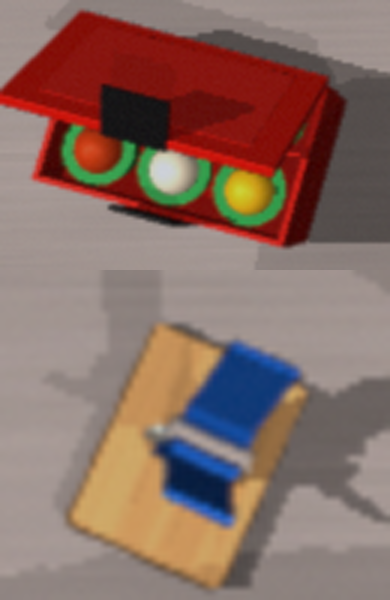

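View pics/m2.png

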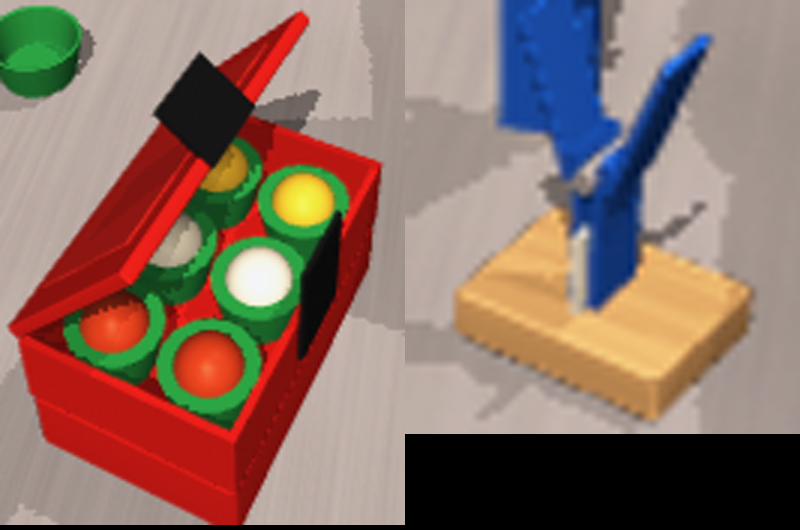

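The crops confirm the choice: the middle clip stands on the bamboo foot, with the white fin visible in it. Crop readings:
- **Lid:** about half open. Its tab corners in m2 are near (203,53), (255,105), (210,165) and (155,115).
- **Bento rim:** corners in m2 at (235,440), (20,335) and (380,163).
- **Rest:** top corners in m1 at (165,323), (70,522), (215,588) and (305,385).

I'll fit the poses by reprojection.

```bash
cat >> h.py <<'E'
from scipy.spatial.transform import Rotation as R
from scipy.optimize import least_squares
def proj(f,P):
    d=np.load(f'pics/{f}.npz'); p=R.from_rotvec(d['attitude']).inv().apply(np.atleast_2d(P)-d['eye'])
    K=d['camera_matrix']; p=p*[1,-1,-1]; q=p@K.T; return q[:,:2]/q[:,2:]
def place(x,y,a,P):
    return R.from_euler('z',a).apply(P)+[x,y,0]
def lidp(th,u,v,h): return [55-u*np.cos(th)+h*np.sin(th),v,90+u*np.sin(th)+h*np.cos(th)]
E
cat > fit.py <<'E'
from h import *
A=lambda X,Y:((X+.5)/3-.5+95,(Y+.5)/3-.5+170)
B=lambda X,Y:((X+.5)/6-.5+300,(Y-270+.5)/6-.5+185)
C=lambda X,Y:((X+.5)/3-.5+195,(Y+.5)/3-.5+225)
D=lambda X,Y:((X-405+.5)/7-.5+272,(Y+.5)/7-.5+158)
rest=[('top0',B(165,323),(40,30,20)),('top0',B(70,522),(-40,30,20)),('top0',B(215,588),(-40,-30,20)),('top0',B(305,385),(40,-30,20)),
('side0',D(458,290),(40,30,20)),('side0',D(655,378),(-40,30,20)),('side0',D(750,293),(-40,-30,20))]
b=[('top0',A(35,178),(-55,85,90)),('side0',C(235,440),(-55,85,90)),('side0',C(20,335),(55,85,90)),('side0',C(380,163),(-55,-85,90)),
('side0',C(340,213),(-57,-20,125)),('top0',A(103,133),('L',108,20,8)),('top0',A(165,150),('L',108,-20,8)),('top0',A(101,85),('L',108,20,35)),('top0',A(170,91),('L',108,-20,35)),
('side0',C(203,53),('L',108,20,35)),('side0',C(255,105),('L',108,-20,35)),('side0',C(210,165),('L',108,-20,8)),('side0',C(155,115),('L',108,20,8)),
('top0',A(0,98),('L',108,85,4)),('top0',A(275,170),('L',108,-85,0)),('side0',C(308,14),('L',108,-85,8))]
def res(p,L):
    o=[]
    for f,q,P in L:
        if P[0]=='L': P=lidp(p[3],*P[1:])
        o.append(proj(f,place(*p[:3],P))[0]-q)
    return np.array(o)
for L,p0 in((rest,[480,-180,-.4]),(b,[480,220,-.25,.7])):
    s=least_squares(lambda p:res(p,L).ravel(),p0,loss='soft_l1'); print(s.x); print(res(s.x,L).round(1).tolist())
E
python3 fit.py; python3 -c "
from h import *
r=R.from_rotvec(ctrl.state()['tcp_rot']).as_matrix();print(r.round(3))"
```

```text
[ 5.52217967e+02 -1.82489294e+02 -4.42885012e-01]
[[-1.6, -0.6], [-1.0, 0.1], [0.5, 0.8], [0.6, 0.7], [-1.6, -0.5], [-0.2, -0.1], [0.4, -1.4]]
[554.09664664 172.77868372 -12.85657677 534.95479362]
[[-1.3, 0.4], [-1.2, -0.1], [-1.1, -0.1], [1.2, -0.5], [0.1, -1.2], [-0.3, -2.3], [0.9, -1.7], [0.6, 1.3], [-0.0, 5.7], [-15.4, 19.0], [-17.4, -17.9], [11.5, -23.9], [15.4, 13.1], [-1.4, 1.0], [-0.6, 5.3], [-0.8, -2.2]]
[[-0.     0.36  -0.933]
 [ 0.001 -0.933 -0.36 ]
 [-1.    -0.001 -0.   ]]
```

```bash
sed -i "s/C(203,53),('L',108,20,35)/C(203,53),('L',108,-20,35)/;s/C(255,105),('L',108,-20,35)/C(255,105),('L',108,-20,8)/;s/C(210,165),('L',108,-20,8)/C(210,165),('L',108,20,8)/;s/C(155,115),('L',108,20,8)/C(155,115),('L',108,20,35)/" fit.py
cat >> fit.py <<'E'
p=s.x
print('press column',place(*p[:3],[-25,-50,98]),'tab_top',place(*p[:3],[-55,0,125]),'lid edge',place(*p[:3],lidp(p[3],108,-50,8)))
E
python3 fit.py
```

```text
[ 5.52217967e+02 -1.82489294e+02 -4.42885012e-01]
[[-1.6, -0.6], [-1.0, 0.1], [0.5, 0.8], [0.6, 0.7], [-1.6, -0.5], [-0.2, -0.1], [0.4, -1.4]]
[554.55291132 173.08023046  24.84963575 528.64892065]
[[-1.4, 0.5], [-1.1, 0.1], [-1.3, 0.4], [0.6, -0.7], [-0.3, -1.3], [-0.5, -1.3], [0.7, -0.9], [0.1, 2.5], [-0.5, 6.7], [1.0, 0.6], [-2.7, -2.6], [-1.8, -2.2], [1.9, -0.3], [-1.6, 2.3], [-0.7, 5.8], [-0.3, -1.1]]
press column [516.58115427 132.05407214  98.        ] tab_top [501.74231889 188.443867   125.        ] lid edge [531.67299556 127.66355968 177.15366948]
```

Call:
arm_command(
  rows=[
    [0, 0, 0, 0, 0, 28, -1],
    [0, 0, 0, 0, 0, 29, -1],
    [0, 0, 3.6, 24.4, 23, 0, -1],
    [0, 0, 3.6, 24.4, 23, 0, -1],
    [0, 0, 3.6, 24.4, 23, 0, -1],
    [0, 0, 3.6, 24.4, 23, 0, -1],
    [0, 0, 3.6, 24.4, 23, 0, -1],
    [0, 0, 3.6, 24.4, 23, 0, -1],
    [0, 0, 3.6, 24.4, 23, 0, -1],
    [0, 0, 3.6, 24.4, 23, 0, -1],
    [0, 0, 3.6, 24.4, 23, 0, -1],
    [0, 0, 3.6, 24.4, 23, 0, -1],
    [0, 0, 3.6, 24.4, 23, 0, -1],
    [0, 0, 3.6, 24.4, 23, 0, -1],
    [0, 0, 0, 0, 0, 0, -1],
    [0, 0, 0, 0, 0, 0, -1],
  ],
  newtons=30,
)

```text
time_s: 1.75
tool_pos: [500.2, -259.7, 250.7]
tcp_rot: [1.53, 0.964, -1.531]
ft_force: [0.5, -0.7, -0.3]
opening: 0.1
```

```bash
python3 -c "
from h import *
r=shot('wrist','w1');print(r['eye'],r['attitude'],ctrl.state()['tool_pos'],ctrl.state()['joint_pos'])
f=lambda P:proj('w1',place(552.2,-182.5,-.443,P)).round().tolist()
print(f([[40,30,20],[-40,30,20],[-40,-30,20],[40,-30,20],[0,0,70]]))
cv2.imwrite('pics/w1b.png',cv2.resize(r['image'],(800,600)))"
```

```text
[ 535.79732127 -186.1708061   430.51811988] [-0.31750034  0.07191811 -0.44175364] [ 499.76656031 -260.32537394  250.85946249] [-6.22449872e-01  2.83289464e-01  1.42594958e-01  1.43086771e+00
 -3.68990121e-04  1.39642773e+00]
[[329.0, 56.0], [257.0, 57.0], [258.0, 113.0], [327.0, 113.0], [294.0, 84.0]]
```

View pics/w1b.png

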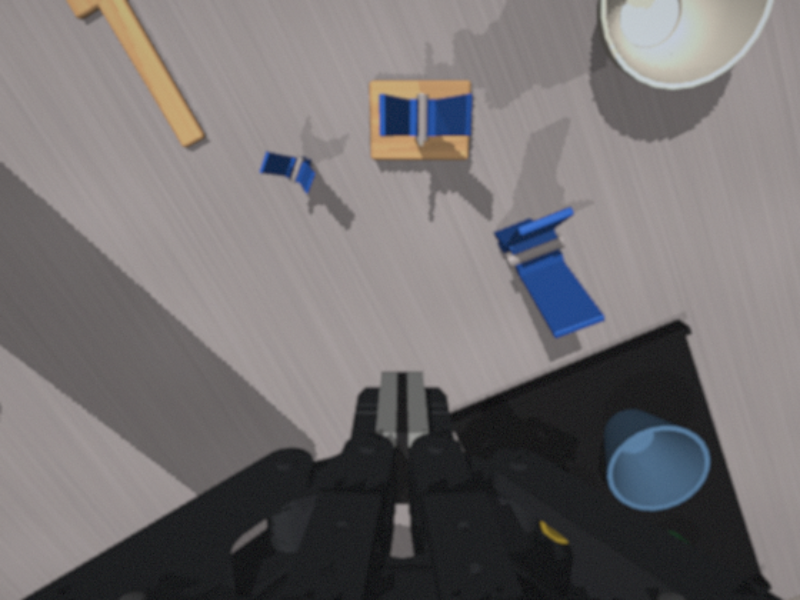

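The wrist view shows the chosen clip square on its rest: rest corners at (371,80), (471,80), (469,160) and (370,160), pivot at (422,118). These match the prediction within 1.5 px, giving the clip at about (554,-182), yaw -0.443. The small clip at (288,168) and the large one at (550,270) are decoys. Next I press the lid.

Call:
arm_command(
  rows=[
    [0, 0, 1, 5, 38, 0, -1],
    [0, 0, 1, 5, 38, 0, -1],
    [0, 0, 1, 5, 38, 0, -1],
    [0, 0, 1, 5, 38, 0, -1],
    [0, 0, 1, 5, 38, 0, -1],
    [0, 0, 1, 5, 38, 0, -1],
    [0, 0, 1, 5, 38, 0, -1],
    [0, 0, 1, 5, 38, 0, -1],
    [0, 0, 1, 6, 39, 0, -1],
    [0, 0, 0, 6, 39, 0, -1],
    [0, 0, 0, 0, 0, -20, -1],
    [0, 0, 0, 0, 0, -20, -1],
    [0, 0, 0, 0, 0, -20, -1],
    [0, 0, 0, 0, 0, -15, -1],
    [0, 0, 0, 0, 0, -10, -1],
    [0, 0, 0, 0, 0, -10, -1],
  ],
)

```text
time_s: 3.4
tool_pos: [552.1, 120.6, 155.8]
tcp_rot: [1.421, 1.056, -1.421]
ft_force: [-0.6, -0.9, 0.6]
opening: -0.2
```

Call:
arm_command(
  rows=[
    [0, 0, 0, -3, 1, -8, -1],
    [0, 0, 0, -3, 1, -8, -1],
    [0, 0, 0, -4, 1, -8, -1],
    [0, 0, 0, -4, 1, -7, -1],
    [0, 0, 0, -5, 2, -6, -1],
    [0, 0, 0, -5, 2, -6, -1],
    [0, 0, 0, -5, 1, -4, -1],
    [0, 0, 0, 0, 0, -4, -1],
  ],
)

```text
time_s: 4.2
tool_pos: [522.1, 131.0, 105.0]
tcp_rot: [1.42, 1.058, -1.42]
ft_force: [0.5, 0.1, 0.9]
opening: 0.2
```

Call:
arm_command(
  rows=[
    [0, 0, 0, 0, 0, -3, -1],
    [0, 0, 0, 0, 0, -2, -1],
    [0, 0, 0, 0, 0, -1.5, -1],
    [0, 0, 0, 0, 0, 0, -1],
  ],
)

```text
time_s: 4.6
tool_pos: [523.1, 130.6, 98.5]
tcp_rot: [1.42, 1.057, -1.42]
ft_force: [0.5, 0.7, -0.1]
opening: -0.0
```

Call:
arm_command(
  rows=[
    [0, 0, 0, 0, 0, -1, -1],
    [0, 0, 0, 0, 0, -1, -1],
    [0, 0, 0, 0, 0, 0, -1],
  ],
)

```text
time_s: 4.9
tool_pos: [523.1, 130.6, 96.6]
tcp_rot: [1.42, 1.057, -1.42]
ft_force: [0.5, 1.2, 0.6]
opening: -0.3
```

```bash
python3 -c "
from h import *
a=shot('side','s2')['image'];b=shot('top','t2')['image']
c=lambda im,x,y,w,h,k:cv2.resize(im[y:y+h,x:x+w],None,fx=k,fy=k,interpolation=cv2.INTER_CUBIC)
n=np.zeros((540,800,3),np.uint8);n[:540,:405]=c(a,195,225,135,180,3);n[:300,405:795]=c(b,95,165,130,100,3);cv2.imwrite('pics/m3.png',n);print(ctrl.state()['ft_force'],ctrl.state()['tool_pos'])"
```

```text
[0.63667083 0.26637538 0.45287042] [523.12014028 130.61090368  96.68992976]
```

View pics/m3.png

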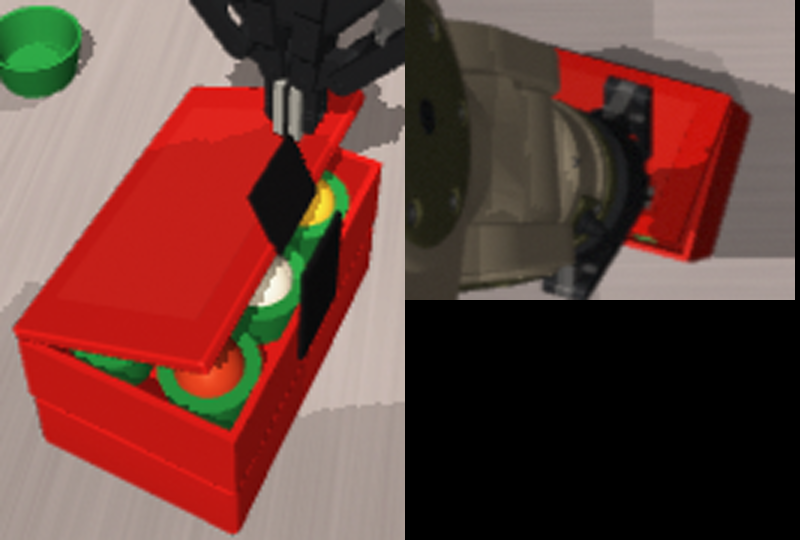

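```bash
cat > fit2.py <<'E'
from h import *
C=lambda X,Y:((X+.5)/3-.5+195,(Y+.5)/3-.5+225)
A=lambda X,Y:((X-405+.5)/3-.5+95,(Y+.5)/3-.5+165)
L=[('s2',C(235,440),(-55,85,90)),('s2',C(238,533),(-55,85,0)),('s2',C(45,437),(55,85,0)),('s2',C(380,163),(-55,-85,90)),
('s2',C(340,213),(-58,-20,125)),('s2',C(203,365),('L',108,85,8)),('s2',C(363,92),('L',108,-85,8)),('s2',C(195,88),('L',0,-85,8)),('s2',C(16,328),('L',0,85,8)),
('s2',C(290,137),('L',108,-20,35)),('s2',C(250,198),('L',108,20,35)),('s2',C(280,250),('L',108,20,8)),
('t2',A(695,262),(-55,-85,90)),('t2',A(748,115),(55,-85,0)),('t2',A(712,260),(-55,-85,0))]
def res(p):
    return np.array([proj(f,place(*p[:3],lidp(p[3],*P[1:]) if P[0]=='L' else P))[0]-q for f,q,P in L])
s=least_squares(lambda p:res(p).ravel(),[554,173,-.28,.35],loss='soft_l1');p=s.x;print(p,res(p).round(1).tolist())
print(((proj('s2',[523.1,130.6,96.7])-[195,225])*3).round())
print('tcp in bento',R.from_euler('z',-p[2]).apply(np.array([523.1,130.6,96.7])-[p[0],p[1],0]),'tab_top',place(*p[:3],[-55,0,125]))
E
python3 fit2.py
```

```text
[ 5.54214074e+02  1.73561314e+02 -2.73126088e-01  3.84116401e-01] [[-0.1, 0.4], [-0.4, 1.9], [-1.5, 1.1], [0.4, -0.8], [0.6, -1.1], [0.5, 0.4], [0.3, -1.2], [-1.4, -1.8], [-2.1, -0.3], [0.9, -0.3], [1.2, 0.5], [-1.9, -1.8], [-2.7, 0.7], [1.8, -0.1], [-0.0, 0.4]]
[[289. 174.]]
tcp in bento [-18.37223636 -49.76164217  96.7       ] tab_top [501.2527937  188.39717707 125.        ]
```

```bash
python3 -c "
from h import *
print(proj('w1',[500,-260,250.8]))
w=shot('wrist','w3')['image'];s=cv2.imread('pics/s2.png')
p=[554.2,173.6,-.273]
q=lambda P:proj('s2',place(*p,P)).round(1)
print(q([-18.4,-49.8,96.7]),q([-18.4,-49.8,128]),proj('w3',[523.1,130.6,96.7]),proj('w3',place(*p,lidp(.384,108,-50,8))),proj('w3',place(*p,lidp(.384,108,-85,8))))
n=np.zeros((600,800,3),np.uint8);n[:336,:448]=cv2.resize(w,(448,336));n[:600,448:]=cv2.resize(s[240:360,250:320],(352,600),interpolation=cv2.INTER_CUBIC);cv2.imwrite('pics/m4.png',n)"
```

```text
[[280.2048148  244.95466628]]
[[291.3 283.2]] [[291.7 269.3]] [[280.32278601 244.30100035]] [[228.82568165 282.55473896]] [[233.46013105 344.74776187]]
```

View pics/m4.png

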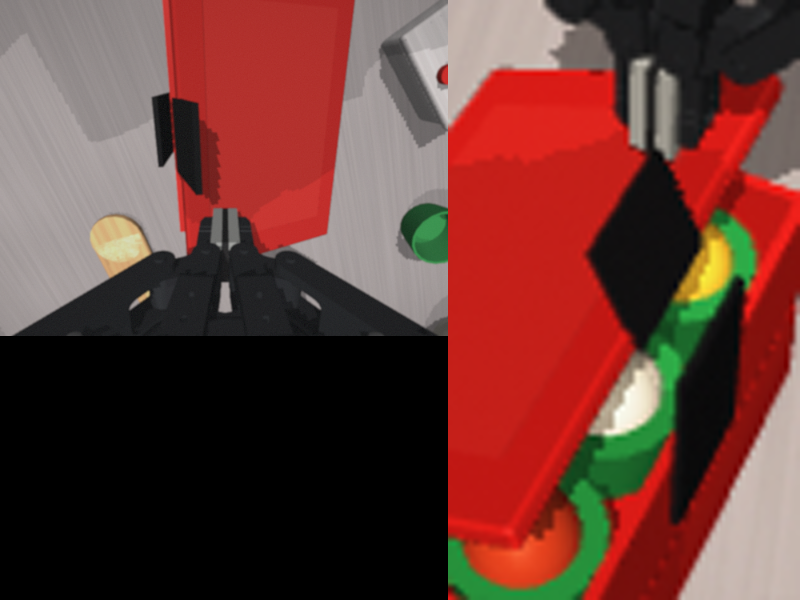

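```bash
python3 -c "
from h import *
M=R.from_rotvec(ctrl.state()['tcp_rot']).as_matrix();t=ctrl.state()['tool_pos'];print(M.round(2),t)
for d in (0,10,20,30,40): print(d,[proj('w3',t-M[:,0]*d+M[:,2]*e).round(1).tolist() for e in (-11,0,11)],proj('s2',t-M[:,0]*d).round(1))"
```

```text
[[ 0.    0.96 -0.29]
 [-0.   -0.29 -0.96]
 [-1.    0.    0.  ]] [523.10373067 130.58600525  96.68929151]
0 [[[280.3, 226.5]], [[280.3, 244.3]], [[280.3, 261.5]]] [[291.2 283.1]]
10 [[[280.3, 233.3]], [[280.3, 251.9]], [[280.3, 269.8]]] [[291.4 278.8]]
20 [[[280.3, 240.9]], [[280.3, 260.3]], [[280.3, 278.9]]] [[291.5 274.4]]
30 [[[280.3, 249.3]], [[280.3, 269.6]], [[280.3, 289.1]]] [[291.7 269.9]]
40 [[[280.3, 258.7]], [[280.3, 280.1]], [[280.2, 300.5]]] [[291.8 265.2]]
```

The lid is only down to about 0.38 rad. The wrist and side pictures both show the real fingertips about 28 mm above the reported TCP: the tip is seen at row 271 in the side view, against 283 predicted. So I'll press on by force and calibrate that offset from the contact with the shut lid, whose top is at z = 98.

Call:
arm_command(
  rows=[
    [0, 0, 0, 0, 0, -4, -1],
    [0, 0, 0, 0, 0, -4, -1],
    [0, 0, 0, 0, 0, -4, -1],
    [0, 0, 0, 0, 0, -4, -1],
    [0, 0, 0, 0, 0, -2, -1],
    [0, 0, 0, 0, 0, 0, -1],
  ],
)

```text
time_s: 5.65
tool_pos: [522.7, 130.6, 78.2]
tcp_rot: [1.42, 1.058, -1.421]
ft_force: [-0.2, 0.1, -1.2]
opening: 0.1
```

Call:
arm_command(
  rows=[
    [0, 0, 0, 0, 0, -2, -1],
    [0, 0, 0, 0, 0, -2, -1],
    [0, 0, 0, 0, 0, -1, -1],
    [0, 0, 0, 0, 0, -1, -1],
    [0, 0, 0, 0, 0, 0, -1],
  ],
)

```text
time_s: 6.15
tool_pos: [523.1, 130.6, 72.6]
tcp_rot: [1.42, 1.057, -1.42]
ft_force: [0.1, -0.8, -0.6]
opening: 0.3
```

Call:
arm_command(
  rows=[
    [0, 0, 0, 0, 0, -1, -1],
    [0, 0, 0, 0, 0, -1, -1],
    [0, 0, 0, 0, 0, 0, -1],
  ],
)

```text
time_s: 6.45
tool_pos: [523.1, 130.6, 70.6]
tcp_rot: [1.42, 1.057, -1.42]
ft_force: [0.2, 0.4, -0.2]
opening: 0.0
```

```bash
python3 -c "
from h import *
w=shot('wrist','w4')['image'];s=shot('side','s4')['image'];print(ctrl.state()['ft_force'],ctrl.state()['tool_pos'])
n=np.zeros((540,800,3),np.uint8);n[:336,:390]=cv2.resize(w[:,140:460],(390,336))[:336];n[:540,395:800]=cv2.resize(s[225:405,195:330],(405,540),interpolation=cv2.INTER_CUBIC);cv2.imwrite('pics/m5.png',n)"
```

```text
[-0.28434693 -0.18272385 -0.47559597] [523.14563349 130.55964767  70.63762894]
```

View pics/m5.png

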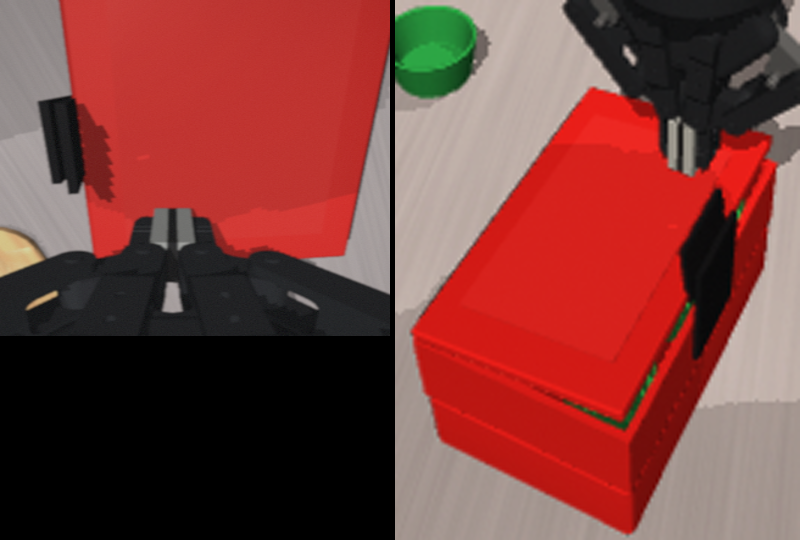

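Nearly shut now: a gap of a few mm remains at the front (crop 630,415), and the tabs at (705,270) have almost met. I keep pressing.

Call:
arm_command(
  rows=[
    [0, 0, 0, 0, 0, -1, -1],
    [0, 0, 0, 0, 0, -1, -1],
    [0, 0, 0, 0, 0, -1, -1],
    [0, 0, 0, 0, 0, 0, -1],
  ],
)

```text
time_s: 6.95
tool_pos: [523.0, 130.6, 67.5]
tcp_rot: [1.42, 1.057, -1.42]
ft_force: [0.1, -0.3, 0.2]
opening: -0.1
```

Call:
arm_command(
  rows=[
    [0, 0, 0, 0, 0, -1, -1],
    [0, 0, 0, 0, 0, -1, -1],
    [0, 0, 0, 0, 0, 0, -1],
  ],
)

```text
time_s: 7.25
tool_pos: [523.0, 130.6, 65.6]
tcp_rot: [1.42, 1.057, -1.42]
ft_force: [0.1, 0.1, 0.3]
opening: -0.2
```

Call:
arm_command(
  rows=[
    [0, 0, 0, 0, 0, -1, -1],
    [0, 0, 0, 0, 0, -1, -1],
    [0, 0, 0, 0, 0, 0, -1],
  ],
)

```text
time_s: 7.55
tool_pos: [523.0, 130.6, 63.5]
tcp_rot: [1.42, 1.057, -1.42]
ft_force: [0.9, 0.4, -0.2]
opening: -0.2
```

Call:
arm_command(
  rows=[
    [0, 0, 0, 0, 0, -1, -1],
    [0, 0, 0, 0, 0, -1, -1],
  ],
)

```text
time_s: 7.75
tool_pos: [523.0, 130.6, 61.7]
tcp_rot: [1.42, 1.057, -1.42]
ft_force: [-0.5, 0.5, 0.4]
opening: 0.1
```

```bash
python3 -c "
from h import *
s=shot('side','s5')['image'];a=cv2.imread('pics/s4.png');print(ctrl.state())
n=np.hstack([cv2.resize(i[240:380,225:325],(400,560),interpolation=cv2.INTER_CUBIC) for i in (a,s)]);cv2.imwrite('pics/m6.png',n)"
```

```text
{'time_s': 7.8, 'joint_pos': array([ 9.57961827e-02,  3.21797637e-01, -2.79409402e-01,  9.69701314e-01,
        4.54033099e-05,  1.95753511e+00]), 'dq': array([ 0.00166557, -0.00045552,  0.00131493,  0.00125403, -0.00055459,
        0.00081123]), 'tau': array([-2.08730232e-01, -4.55491805e+01,  2.70101970e+01, -5.61753963e-02,
       -1.16309691e-01, -1.49395571e-03]), 'tool_pos': array([522.98124384, 130.63729491,  61.50643278]), 'tcp_rot': array([ 1.420177  ,  1.05735598, -1.42030508]), 'ft_force': array([0.05002819, 1.01057606, 0.35840585]), 'moment': array([ 0.04565865,  0.0771753 , -0.01721012]), 'opening': 0.03743295246285752}
```

View pics/m6.png

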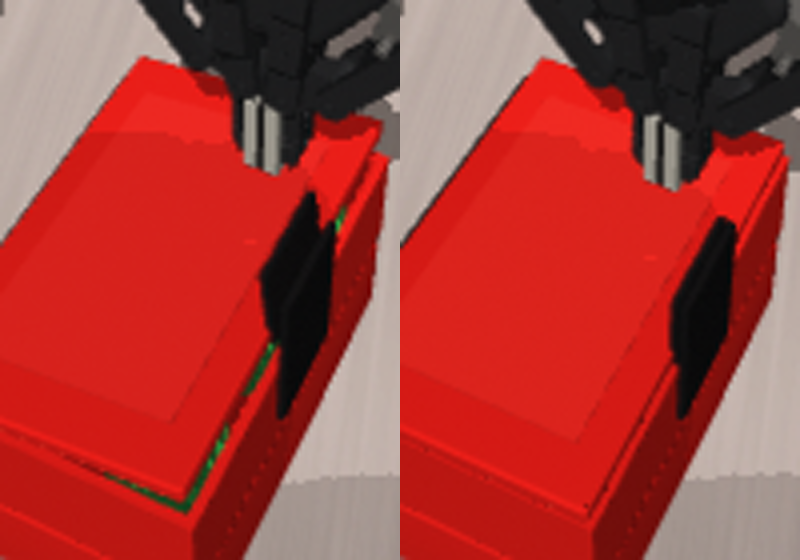

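Now the lid looks flush and the tabs stand together at (705,310). A final push till the force rises.

Call:
arm_command(
  rows=[
    [0, 0, 0, 0, 0, -1, -1],
    [0, 0, 0, 0, 0, -0.5, -1],
    [0, 0, 0, 0, 0, 0, -1],
  ],
)

```text
time_s: 8.1
tool_pos: [523.1, 130.6, 60.9]
tcp_rot: [1.42, 1.057, -1.42]
ft_force: [-2.1, 0.2, 6.6]
opening: -0.1
```

Call:
arm_command(
  rows=[
    [0, 0, 0, 0, 0, -1, -1],
    [0, 0, 0, 0, 0, 0, -1],
  ],
)

```text
time_s: 8.3
tool_pos: [523.2, 130.6, 60.8]
tcp_rot: [1.421, 1.057, -1.419]
ft_force: [-4.8, -0.6, 11.6]
opening: -0.0
```

The lid is firmly shut: 12 N with the reported TCP z at 60.8 against a lid top of 98. So the true tips are about 37 mm behind the reported TCP, and the wrist-view tip row agrees. Next I lift and go over the clip with the gripper open.

Call:
arm_command(
  rows=[
    [0, 0, 0, 0, 0, 10, -1],
    [0, 0, 0, 0, 0, 30, -1],
    [0, 0, 0, 0, 0, 45, -1],
    [0, 0, 0, 0, 0, 45, -1],
    [0, 0, -1, 3, -35, 0, 1],
    [0, 0, -1, 4, -35, 0, 1],
    [0, 0, -1, 4, -35, 0, 1],
    [0, 0, -1, 4, -35, 0, 1],
    [0, 0, -1, 4, -35, 0, 1],
    [0, 0, -1, 4, -35, 0, 1],
    [0, 0, -1, 4, -35, 0, 1],
    [0, 0, -1, 4, -35, 0, 1],
    [0, 0, -1, 0, -32.6, 0, 1],
    [0, 0, 0, 0, 0, 0, 1],
    [0, 0, 0, 0, 0, 0, 1],
  ],
)

```text
time_s: 9.8
tool_pos: [553.9, -182.7, 189.1]
tcp_rot: [1.532, 0.962, -1.532]
ft_force: [-0.3, 0.3, -0.4]
opening: 85.4
```

```bash
python3 -c "
from h import *
w=shot('wrist','w6')['image'];s=shot('side','s6')['image'];t=ctrl.state();M=R.from_rotvec(t['tcp_rot']).as_matrix();print(t['tool_pos'],np.degrees(np.arctan2(M[1,1],M[0,1])),t['opening'])
print(proj('w6',[[554,-182.3,70],[554,-182.3,119]]))
n=np.hstack([cv2.resize(w[150:420,180:380],(400,540)),cv2.resize(s[80:215,250:350],(400,540),interpolation=cv2.INTER_CUBIC)]);cv2.imwrite('pics/m7.png',n)"
```

```text
[ 553.97538916 -181.23283174  189.28517717] -25.630112604319987 85.14972149808348
[[280.42764707 189.48619577]
 [280.35592648 206.17491466]]
```

View pics/m7.png

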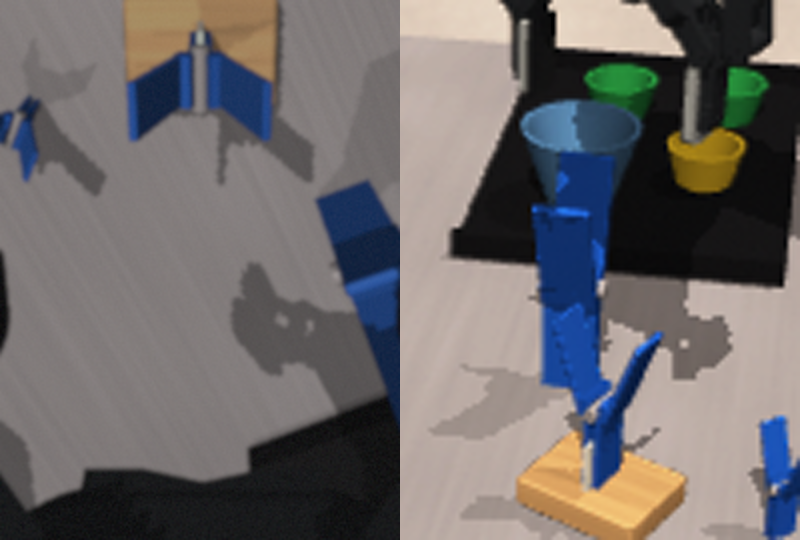

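```bash
python3 -c "
from h import *
t=ctrl.state();M=R.from_rotvec(t['tcp_rot']).as_matrix()
for d in (13,30,50): print(d,[proj('s6',t['tool_pos']-M[:,0]*d+M[:,1]*e-M[:,2]*11).round(1).tolist() for e in (-43,43)])"
```

```text
13 [[[317.1, 133.9]], [[280.7, 121.9]]]
30 [[[317.7, 125.8]], [[280.8, 114.0]]]
50 [[[318.3, 115.9]], [[280.8, 104.5]]]
```

Call:
arm_command(
  rows=[
    [0, 0, 0, 0, 0, -40, 1],
    [0, 0, 0, 0, 0, -40, 1],
    [0, 0, 0, 0, 0, -30, 1],
    [0, 0, 0, 0, 0, -15, 1],
    [0, 0, 0, 0, 0, -10, 1],
    [0, 0, 0, 0, 0, 0, 1],
  ],
)

```text
time_s: 10.5
tool_pos: [553.4, -180.6, 53.2]
tcp_rot: [1.529, 0.966, -1.531]
ft_force: [-0.4, -0.3, 0.3]
opening: 85.2
```

The open-tip check at (324,115) matches the 50 mm offset (37 + 13). I descend to the grasp height and squeeze.

Call:
arm_command(
  rows=[
    [0, 0, 0, 0, 0, -11, 1],
    [0, 0, 0, 0, 0, 0, -1],
    [0, 0, 0, 0, 0, 0, -1],
    [0, 0, 0, 0, 0, 0, -1],
    [0, 0, 0, 0, 0, 0, -1],
    [0, 0, 0, 0, 0, 0, -1],
    [0, 0, 0, 0, 0, 0, -1],
    [0, 0, 0, 0, 0, 0, -1],
    [0, 0, 0, 0, 0, 0, -1],
    [0, 0, 0, 0, 0, 0, -1],
    [0, 0, 0, 0, 0, 0, -1],
  ],
  newtons=30,
)

```text
time_s: 11.6
tool_pos: [554.9, -182.4, 44.4]
tcp_rot: [1.532, 0.961, -1.53]
ft_force: [-1.5, -0.4, 6.5]
opening: 18.6
```

Call:
arm_command(
  rows=[
    [0, 0, 0, 0, 0, 5, -1],
    [0, 0, 0, 0, 0, 15, -1],
    [0, 0, 0, 0, 0, 30, -1],
    [0, 0, 0, 0, 0, 40, -1],
    [0, 0, 0, 0, 0, 40, -1],
    [0, 0, 0, 0, 0, 0, -1],
    [0, 0, 0, 0, 0, 0, -1],
  ],
)

```text
time_s: 12.3
tool_pos: [554.9, -182.4, 174.3]
tcp_rot: [1.532, 0.96, -1.529]
ft_force: [0.3, 0.1, -1.2]
opening: 18.5
```

```bash
python3 -c "
from h import *
w=shot('wrist','w7')['image'];s=shot('side','s7')['image'];t=ctrl.state();print(t['tool_pos'],t['ft_force'],t['opening'])
n=np.hstack([cv2.resize(w[150:420,180:380],(400,540)),cv2.resize(s[80:215,250:350],(400,540),interpolation=cv2.INTER_CUBIC)]);cv2.imwrite('pics/m8.png',n)"
```

```text
[ 553.33401401 -181.65759502  171.91993646] [-0.85710787  0.26304932 -1.6649277 ] 18.739285998647816
```

View pics/m8.png

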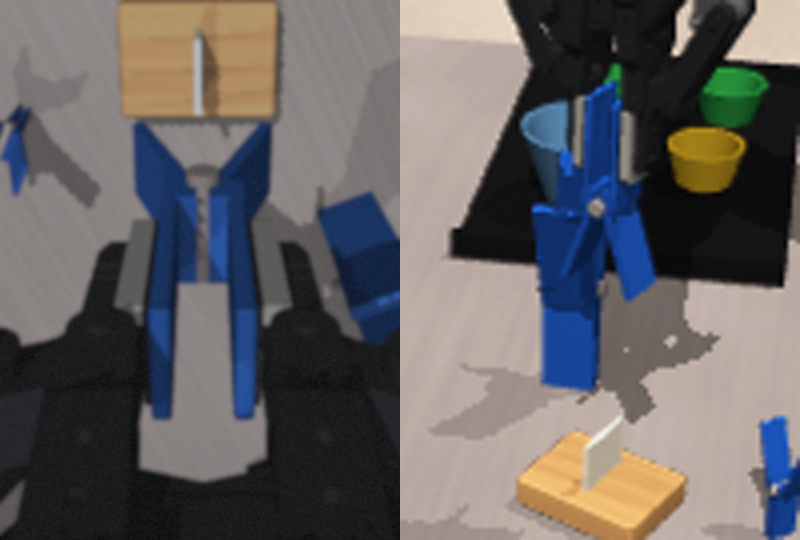

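The clip is held upright and spread above the fin. In the side view the pivot is at (597,207) and the jaw tip at (635,297); the rest is free. I work out the clip height from these.

```bash
python3 -c "
from h import *
t=ctrl.state();M=R.from_rotvec(t['tcp_rot']).as_matrix();tp=np.array([554,-182,172.5])
print('obs pivot (299.3,131.8) tip right (309,154), wrist tips outer ~ (247.5..,212),(315.5,212)')
for o in (20,24,28):
  c=tp+[0,0,-o]
  pv=c+[0,0,50]
  print(o,c[2],'pivot',[proj('s7',pv-M[:,2]*e).round(1).tolist() for e in (0,14)],'tips side',[proj('s7',c+[0,0,3]+M[:,1]*s*18-M[:,2]*12).round(1).tolist() for s in (-1,1)],'wrist',[proj('w7',c+[0,0,3]+M[:,1]*s*20-M[:,2]*12).round(1).tolist() for s in (-1,1)])
"
```

```text
obs pivot (299.3,131.8) tip right (309,154), wrist tips outer ~ (247.5..,212),(315.5,212)
20 152.5 pivot [[[301.6, 125.4]], [[297.6, 128.0]]] tips side [[[304.9, 151.2]], [[290.3, 146.0]]] wrist [[[246.4, 214.0]], [[311.1, 213.9]]]
24 148.5 pivot [[[301.5, 127.2]], [[297.6, 129.8]]] tips side [[[304.8, 152.9]], [[290.2, 147.7]]] wrist [[[247.0, 211.9]], [[310.6, 211.8]]]
28 144.5 pivot [[[301.4, 129.0]], [[297.5, 131.7]]] tips side [[[304.7, 154.6]], [[290.2, 149.3]]] wrist [[[247.5, 209.8]], [[310.0, 209.8]]]
```

Call:
arm_command(
  rows=[
    [0, 0, 0, 0, 0, 18, -1],
    [0, 0, 0.8, -4, 28, 0, -1],
    [0, 0, 0.8, -4, 28, 0, -1],
    [0, 0, 0.8, -4, 28, 0, -1],
    [0, 0, 0.8, -4, 28, 0, -1],
    [0, 0, 0.8, -4, 28, 0, -1],
    [0, 0, 0.8, -4, 28, 0, -1],
    [0, 0, 0.8, -4, 28, 0, -1],
    [0, 0, 0.8, -4, 28, 0, -1],
    [0, 0, 0.8, -4, 28, 0, -1],
    [0, 0, 0.8, -4, 28, 0, -1],
    [0, 0, 0.8, -4, 28, 0, -1],
    [0, 0, 0.6, -4, 28, 0, -1],
    [0, 0, 0, -3.5, 34.5, 0, -1],
    [0, 0, 0, 0, 0, 0, -1],
    [0, 0, 0, 0, 0, 0, -1],
    [0, 0, 0, 0, 0, 0, -1],
  ],
)

```text
time_s: 14.1
tool_pos: [502.1, 187.8, 190.1]
tcp_rot: [1.414, 1.061, -1.417]
ft_force: [0.2, 0.2, -0.8]
opening: 18.5
```

```bash
python3 -c "
from h import *
w=shot('wrist','w8')['image'];s=shot('side','s8')['image'];t=ctrl.state();M=R.from_rotvec(t['tcp_rot']).as_matrix();print(t['tool_pos'],t['opening'],np.degrees(np.arctan2(M[1,1],M[0,1])))
for a in (-.273,):
  P=[[x,y,125] for x in (-58.25,-51.75) for y in (-20,20)]
  for f in('w8','s8'): print(f,proj(f,place(554.2,173.6,a,P)).round(1).tolist())
n=np.hstack([cv2.resize(w[90:300,205:355],(400,560),interpolation=cv2.INTER_CUBIC),cv2.resize(s[225:330,250:325],(400,560),interpolation=cv2.INTER_CUBIC)]);cv2.imwrite('pics/m9.png',n)"
```

```text
[502.49619706 187.48766693 190.70768392] 18.718061011387253 -16.35211797666692
w8 [[275.4, 232.4], [274.6, 182.3], [283.8, 232.4], [283.4, 182.2]]
s8 [[308.8, 294.7], [297.1, 316.6], [304.5, 293.0], [292.6, 314.8]]
```

View pics/m9.png

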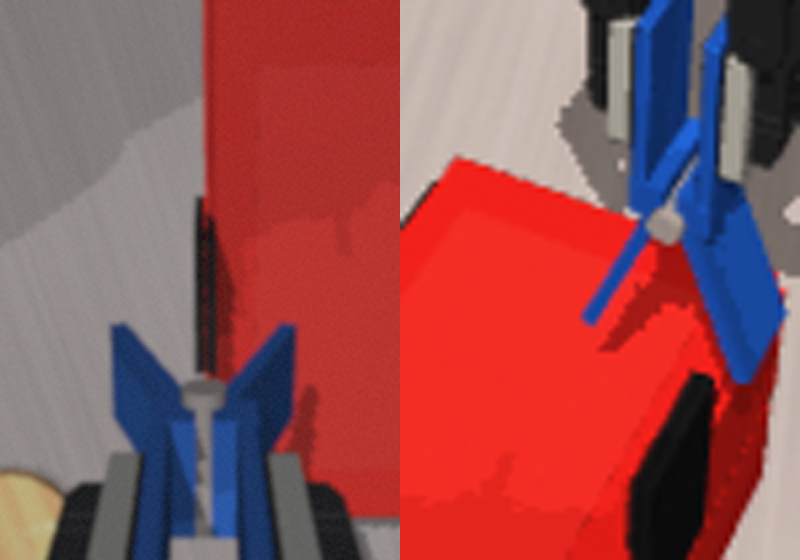

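In the wrist view the tab pair is at columns 279–286 and the clip centre at 281.3, so the clip is about 1 mm short in x, and about 1.5 mm in y. The jaws are parallel to the tabs, and the side view shows the lid shut and the jaws spread. I correct and descend slowly.

Call:
arm_command(
  rows=[
    [0, 0, 0, 1, 1.5, 0, -1],
    [0, 0, 0, 0, 0, -8, -1],
    [0, 0, 0, 0, 0, -8, -1],
    [0, 0, 0, 0, 0, -8, -1],
    [0, 0, 0, 0, 0, -8, -1],
    [0, 0, 0, 0, 0, -8, -1],
    [0, 0, 0, 0, 0, -8, -1],
    [0, 0, 0, 0, 0, -6, -1],
    [0, 0, 0, 0, 0, -4, -1],
    [0, 0, 0, 0, 0, 0, -1],
    [0, 0, 0, 0, 0, 0, -1],
    [0, 0, 0, 0, 0, 0, -1],
    [0, 0, 0, 0, 0, 0, -1],
  ],
)

```text
time_s: 15.5
tool_pos: [503.9, 190.1, 133.7]
tcp_rot: [1.416, 1.061, -1.414]
ft_force: [0.2, -0.8, -0.3]
opening: 18.6
```

```bash
python3 -c "
from h import *
w=shot('wrist','w9')['image'];s=shot('side','s9')['image'];t=ctrl.state();print(t['tool_pos'],t['ft_force'],t['opening'])
n=np.hstack([cv2.resize(w[90:300,205:355],(400,560),interpolation=cv2.INTER_CUBIC),cv2.resize(s[235:340,250:325],(400,560),interpolation=cv2.INTER_CUBIC)]);cv2.imwrite('pics/m10.png',n)"
```

```text
[503.77387996 190.04724877 133.51813305] [ 0.46147952 -0.20541513 -0.11697349] 18.916903913351433
```

```bash
python3 -c "
from h import *
def cls(f,x0,x1,y0,y1):
  i=cv2.imread(f'pics/{f}.png').astype(int)
  for y in range(y0,y1):
    r=''
    for x in range(x0,x1):
      b,g,q=i[y,x]; r+= 'B' if b>q+40 and b>g+30 else 'r' if q>b+60 else '#' if max(b,g,q)<60 else '.'
    print(y,r)
cls('s9',275,325,262,325); print(); cls('w9',235,325,150,235)
M=R.from_euler('z',-.283).as_matrix()
tab=place(504.1-0,189.0,-.283,[0,0,0])
for z in(103,107,111):
  c=np.array([503.8,190,z]); print(z,'jaw tip corners side',[proj('s9',c+M@[s*x,y,3]).round(1).tolist() for s in(-1,1) for x in (18,22) for y in(-12,12)])
print('tab top side',proj('s9',[place(504.1,189.2,-.283,[x,y,0])+[0,0,125] for x in(-3.2,3.2) for y in(-20,20)]).round(1).tolist())
"
```

```text
262 rrrrrrrr###########BBBBBBBB......#################
263 rrrrrrrr.#########BBBBBBBBB......#################
264 rrrrrrrr.#####....BBBBBBBBB.....B#################
265 rrrrrrrr.###.....BBBBBBBBBB....BB#################
266 rrrrrrrr.###.....BBBBBBBBBB...BBB#################
267 rrrrrrrr.###....#BBBBBBBBB....BBB#################
268 rrrrrrrr.###.....BBBBBBBBB...BBBB#################
269 rrrrrrrr.###.....BBBBBBBBBrr.BBBB#################
270 rrrrrrrr.###.....BBBBBBBBBrr.BBBB#################
271 rrrrrrrr.###.....BBBBBBBBBrr.BBB##################
272 rrrrrrrrr###.....BBBBBBBBBrr.BBB...###############
273 rrrrrrrrr###.....BBBBBBBBBrr.BBB....###########.##
274 rrrrrrrrr###....BBBBBBBBBBrrBBBB.....##########..#
275 rrrrrrrrr.##....BBBBBBBBBBrrBBBB.....#########....
276 rrrrrrrrr.##....BBBBBBBBBBrrBBBB.....#########....
277 rrrrrrrrrr##....BBBBBBBBB.rrBBB......#########....
278 rrrrrrrrrrr.....BBBBBBBBBBrrBBB......#########....
279 rrrrrrrrrrrr....BBBBBBBBBBBBBBB......#########rr..
280 rrrrrrrrrrrr....BBBBBBBBBBBBBBB......#########r...
281 rrrrrrrrrrrr....BBBBBBBBBBBBBBB......########rr...

[... 10328 characters left out ...]
BBBBBB..rrrrrrrrr
234 .............BBBBBBBBBBBBBBBBBBBBBBBB...................BBBBBBBBBBBBBBBBBBBBBBB..rrrrrrrrr
103 jaw tip corners side [[[313.8, 312.0]], [[306.9, 325.4]], [[316.4, 313.1]], [[309.7, 326.5]], [[290.4, 302.5]], [[283.0, 315.3]], [[287.9, 301.5]], [[280.4, 314.2]]]
107 jaw tip corners side [[[313.9, 310.2]], [[307.1, 323.6]], [[316.6, 311.3]], [[309.8, 324.8]], [[290.4, 300.8]], [[283.0, 313.5]], [[287.9, 299.7]], [[280.4, 312.4]]]
111 jaw tip corners side [[[314.1, 308.5]], [[307.2, 321.9]], [[316.8, 309.6]], [[310.0, 323.0]], [[290.5, 299.0]], [[283.0, 311.8]], [[287.9, 298.0]], [[280.4, 310.7]]]
tab top side [[306.8, 294.9], [294.7, 316.7], [302.6, 293.2], [290.3, 314.9]]
```

The picture limit is reached, so I used the pixel maps:
- **Across:** the jaws centre on column 281 and the tabs on 280, with clear gaps on both sides.
- **Height:** the jaw-tip rows, 313 and 325, give the clip origin at about z = 106, i.e. 19 mm below tab_top.
- **Force:** about 0.

I hand in.

```bash
python3 -c "
from h import *
print(ctrl.hand_in()); print(ctrl.state()['opening'],ctrl.state()['time_s'])"
```

```text
the job is handed in; nothing more can be done
None
the job is handed in; nothing more can be done
```

I pressed the lid shut, then squeezed and lifted the middle-sized clip off its rest. I handed in with it held wide open around the two tabs, at about 16 s of the 48 s allowed; no verdict was reported.

**Last checks:**
- **Lid:** it looked flush in the side view, with the tabs together, and I then pressed it to about 12 N. I did not measure its angle after that.
- **Clip position:** the jaws are centred on the tabs to within about 1 mm across, and the origin is about 19 mm below the tab top. Along the tabs I only have a pose comparison, which agrees to about 1 mm.
- **Clip grip and contact:** the clip is gripped at 30 N with the fingers 18.7 mm apart. The wrist force was near zero, and gaps show on both sides of the tabs.
- **Bystanders:** the arm stayed clear of the bowl, cup, egg mold and paddle; I did not re-measure their positions.

**What disagreed:**
- **Fingertips:** contact and pictures put the real fingertips about 37 mm short of the reported tool point, so I corrected for that.
- **Finger opening:** the reading of 18.7 mm is below the 20 mm given for the squeezed handles.
- **Final picture:** I had used all 12 views, so the last check of the clip was from pixel maps rather than by looking.

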